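# Slide a framed glass panel under the hand-rest bridge

## Task

Push the small metal-framed stained-glass panel flat along the bench and in under the low dark-wood hand-rest bridge, from the open side where it lies, until its leading edge sits square and fully home against the wooden stop lath beyond the bridge. Only push it with the fingertips or the outside of the fingers: do not lift or tip it. Leave the other things on the bench where they are.

Things in the scene. Friction and masses are not known exactly. Their poses are not given: they have to be found in the camera images.
- panel: Loose stained-glass panel in a grey metal frame: 100 mm (its x) by 140 mm (its y) by 12 mm thick, about 0.35 kg; the glass lies 3 mm below the frame's top. Origin: centre of the underside; z up. It lies flat on the +y side of the bridge, its short -y edge (the leading edge) facing it, turned up to 0.3 rad from square and up to 30 mm off the bridge's centre line.
- bridge: Fixed hand-rest bridge. Origin: at bench level under the plank's centre; z up. Dark plank 190 mm (x) by 60 mm (y), underside 18 mm and top 32 mm above the bench, on two feet 30 mm (x) by 60 mm (y), inner faces at x = -59 and +59 mm. The panel goes in along the bridge's -y; home, its origin is at the bridge's y = 0 and 40 mm of it stand out of the plank on the entry side.
- stop_face (a point): Middle of the foot of the stop lath's face that the panel's leading edge must meet, at bench level, 70 mm along -y from the bridge's origin (same axes). The lath is fixed, reddish-brown wood, 190 mm long (x), 20 mm wide, 14 mm high.
- spool: Bystander: solder spool, upright, 56 mm diameter, 50 mm high, blue flanges; beyond the bridge's +x end. Origin: centre of the underside.
- flux_cup: Bystander: open blue plastic cup, 60 mm diameter, 32 mm high; beyond the bridge's -x end. Origin: centre of the underside.
- hammer: Bystander: small hammer lying along its x, 220 mm long, behind the stop lath. Origin on its underside.
- offcut: Bystander: loose pale-blue glass offcut 70 x 60 x 6 mm lying flat, behind the panel. Origin: centre of the underside.
- iron_stand: Bystander: red soldering-iron stand, base 130 x 80 mm, with a coil and an iron sloping up in it, 210 mm high. Origin: centre of the underside.
- tape_roll: Bystander: yellow tape roll lying flat, 100 mm diameter, 24 mm high. Origin: centre of the underside.
Not all that is in view belongs to the job. Of the things like the panel, leave any that is yellow; of the rest the larger one is meant.

How it is judged:
On the way:
1. the panel's leading part is under the plank, flat and between the feet (y of panel in the frame of bridge between 0.02 and 0.085 m and x of panel in the frame of bridge between -0.025 and 0.025 m and height (world z) of panel below 0.005 m), for 0.1 s.
At the end, for the whole second after the job is handed in: The panel lies flat and at rest under the bridge, its leading edge against the stop lath (within 5 mm) and square to it (within 0.05 rad, about 3 degrees), between the feet (within 14 mm of the centre line) (y of panel in the frame of bridge between -0.005 and 0.005 m and x of panel in the frame of bridge between -0.014 and 0.014 m and angle between the y axis of panel and the y axis of bridge, either way round below 0.05 rad and height (world z) of panel below 0.004 m and angle between panel's own z axis and vertical below 0.03 rad and linear speed of panel below 0.01 m/s); the robot touches nothing.
It fails at once if the panel is lifted off the bench (more than 8 mm) (height (world z) of panel above 0.008 m).
It fails at once if the panel is tipped (more than 0.08 rad) (angle between panel's own z axis and vertical above 0.08 rad).
It fails at once if another thing on the bench is disturbed (moved more than 20 mm) (distance of any of spool, flux_cup, hammer, offcut, iron_stand, tape_roll from where it was at the start of the episode above 0.02 m).
It also fails if it takes over 72 s, if anything falls off the work surface, if the arm or the gripper's body presses on something with over 40 N, if the wrist force passes 120 N, or if a joint passes its speed limit or range.

## Robot

A 6-joint arm with a two-finger parallel gripper is mounted at the origin on the work surface. World frame = base frame: x ahead of the robot, y to its left, z up, the work surface at z = 0. Lengths are in m, angles in rad, forces in N, time in s.
With the tool pointing down it reaches from about 0.35 to 0.775 m from the base axis. Payload 5.5 kg.
Tool frame: the origin (TCP) lies on the mounting face of the last link; the fingertips stand 173 mm ahead of it and the grasp point (between the pads) lies 155 mm ahead of it; z points along the fingers, y is the direction in which the jaws open and shut (so a half turn about z gives the same grasp; the last joint's range is limited). The gripper opens to 85 mm and grips with 20 to 120 N. Pads are 22 mm wide; open, the fingers measure 114 mm over their backs; the gripper's body (76 mm by 85 mm) begins 54 mm behind the grasp point. The pads swing forward as they close: fully open they stand 13 mm farther back than shut.
Start: joints at [-1.296, 0.313, 0.046, 1.304, 0, 1.431], TCP at [0.232, -0.526, 0.405] pointing down, gripper open.
Joint ranges: [-2.76, 2.76], [-0.86, 1.69], [-1.03, 1.26], [-2.2, 2.34], [-1.47, 1.5], [-3.14, 3.14]. Speed limits (rad/s): [2.57, 2.57, 3.14, 3.14, 3.14, 3.14].

## Interface

Orientations are given as a unit quaternion [w, x, y, z].
In Python, from workcell import get_state, eyes, env gives the robot as it stands. The module is installed in compiled form; this text tells all that it offers.
- The arm moves only by the tool carry_out, never from a script. Its argument "motion" is a list of rows, each an object of numbers: "jaw": the opening, from -1 (shut) to 1 (fully open); "tx", "ty", "tz": the shift along the tool's x, y, z in cm; "wx", "wy", "wz": the turn, a rotation vector about the tool's x, y, z in degrees. In form: [{"jaw": .., "tx": .., "ty": .., "tz": .., "wx": .., "wy": .., "wz": ..}, ...]. A call has 1 to 20 rows; each row shifts and turns the commanded pose from where the row before left it, along the tool's axes as they then stand; what a row does not reach is not made up. A row lasts 1/8 s, in which the tool goes at most 62.5 mm and 10.7 degrees, less where a joint would pass 70% of its speed; a pose out of reach is approached as far as the arm can. A call with a gripper value outside its range is refused whole. The fingers move at their own pace and stop on an object; "force" is the grip in N (left out, the last holds). Time passes only in rows, so rows that do not move let the fingers close. It gives the time, the measured TCP pose, the force and the opening at its end, in the units of the state.
- get_state(): the state, without advancing time (a new reading comes with each control period).
- eyes.read_camera(name): name is "scene" or "top" or "wrist"; returns the picture (384x512x3 uint8, blue, green, red); there is no depth.
- eyes.calibration(name): a dict with "K" (3x3 intrinsics, pixels), "camera_from_world" (4x4, takes a point from world to camera coordinates). Camera axes: x right, y up, looking along -z (the intrinsics and any distortion apply to the point x, -y, -z); pixel columns grow to the right and rows downward; lengths in m; the calibration is good to about 2 mm. A picture is of the moment at which its call begins: read the wrist's pose just before it. calibration takes no time and is no camera call; for the wrist camera it gives the pose at the moment of the call.
- env.hand_in(): hands the job in, once; it reports no verdict.
The state is a dict: "clock": time; "joint_pos": joint angles; "qvel": joint speeds; "tau": joint torques, N m; "tcp_pos": TCP position; "orientation": TCP orientation; "wrist_force": force on the tool from outside, world axes, zero at the start; "ft_torque": the same for the moment, N m; "finger_gap": finger opening in m.
Only numpy, scipy, OpenCV 4.12 (cv2) and the standard library are available. Lean on these libraries where they do the work, as an engineer would, in place of code of your own. Each camera call takes 0.05 s, during which the arm holds its last target.

## Working session

There is one attempt and no reset: what is moved stays moved. The work goes in short steps, Python scripts to look and compute and a tool call to move; the robot and the scene stay as the last step left them, time stands still between calls to the robot, and variables do not carry over. Pictures are saved under pics/ and viewed, and the job is handed in when it is done.

Besides the shell and the picture viewer there is one more tool, called after ">>>" as name(argument=value, ...) on one line, values as JSON. carry_out: Moves the arm, as the interface text tells. Its arguments: {"type":"object","properties":{"motion":{"type":"array"},"force":{"type":"number"}},"required":["motion"]}

```bash
mkdir -p pics; ls
python3 - <<'E'
from workcell import get_state, eyes, env
import cv2
for n in ("scene","top"):
    cv2.imwrite(f"pics/{n}0.png",eyes.read_camera(n)); c=eyes.calibration(n); print(n,c)
print(get_state())
E
```

```text
pics
scene {'K': array([[477.14708516,   0.        , 258.82252382],
       [  0.        , 477.14708516, 192.68654094],
       [  0.        ,   0.        ,   1.        ]]), 'camera_from_world': array([[ 0.79103727,  0.61140383,  0.02110413, -0.40394008],
       [-0.37665081,  0.45954915,  0.80433124,  0.16711018],
       [ 0.48207282, -0.64420488,  0.59380626, -1.70344993],
       [ 0.        ,  0.        ,  0.        ,  1.        ]])}
top {'K': array([[497.97812746,   0.        , 254.7553438 ],
       [  0.        , 497.97812746, 193.81899526],
       [  0.        ,   0.        ,   1.        ]]), 'camera_from_world': array([[-0.02418386, -0.99965747, -0.01000391, -0.0051202 ],
       [ 0.98719182, -0.02545838,  0.15749343, -0.49149098],
       [-0.15769417, -0.00606698,  0.98746936, -1.71631969],
       [ 0.        ,  0.        ,  0.        ,  1.        ]])}
{'clock': 0.1, 'joint_pos': array([-1.29557447e+00,  3.13944533e-01,  4.50792950e-02,  1.30364464e+00,
       -1.53550868e-05,  1.43119321e+00]), 'qvel': array([ 2.79671660e-04, -1.22809509e-03,  1.77645024e-03,  4.11177274e-06,
       -1.09629844e-03,  1.17936325e-03]), 'tau': array([ 2.70045253e-03, -4.81728888e+01,  2.99242973e+01,  1.27294331e-02,
       -9.99825784e-05,  7.41355244e-07]), 'tcp_pos': array([ 0.2316785 , -0.52605598,  0.40388144]), 'orientation': array([-8.54287258e-04,  9.78566673e-01,  2.05928466e-01, -6.57128571e-05]), 'wrist_force': array([-0.3787181 ,  0.58159706, -0.28232884]), 'ft_torque': array([ 0.0033867 , -0.01964816,  0.01216124]), 'finger_gap': 0.08556892877563843}
```

View pics/scene0.png

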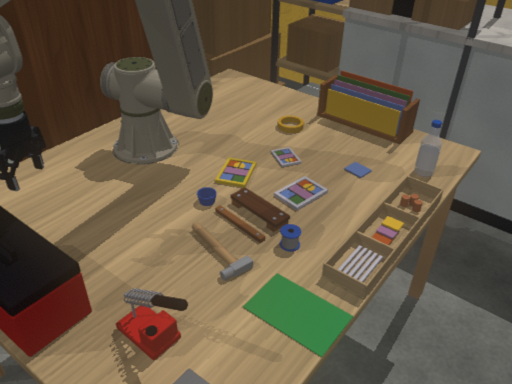

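View pics/top0.png

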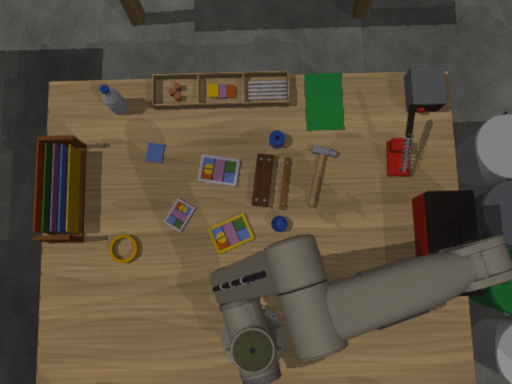

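In the top view there are three things like the panel:
- Grey-framed at (219,170).
- Smaller grey-framed at (180,215).
- Yellow-framed at (231,233).

Leaving out the yellow one, the larger grey one at (219,170) fits. It also faces the bridge at (263,180). I'll confirm it in an enlarged crop.

Run:
```python
import cv2
a=cv2.imread("pics/top0.png")[130:260,150:310]
cv2.imwrite("pics/crop.png",cv2.resize(a,None,fx=4.6,fy=4.6,interpolation=cv2.INTER_CUBIC))
b=cv2.imread("pics/scene0.png")[130:260,180:340]
cv2.imwrite("pics/crop_s.png",cv2.resize(b,None,fx=4.6,fy=4.6,interpolation=cv2.INTER_CUBIC))
```

```text
(no output)
```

View pics/crop.png

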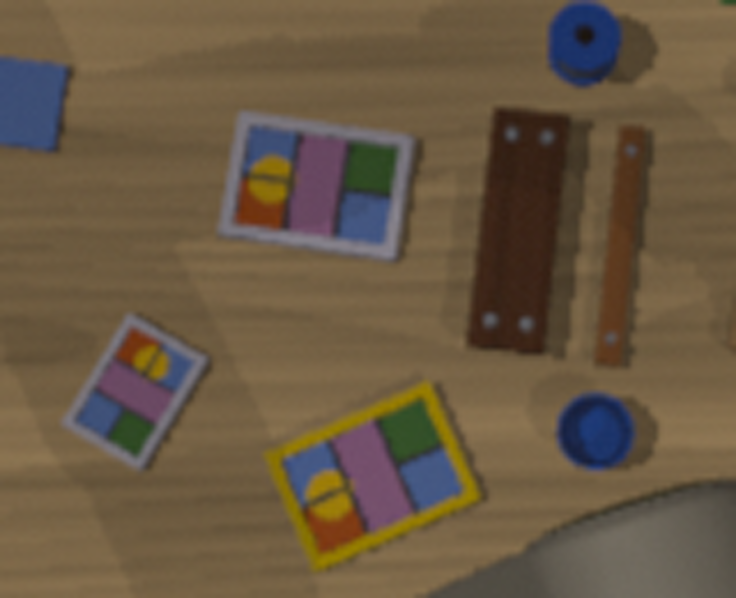

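View pics/crop_s.png

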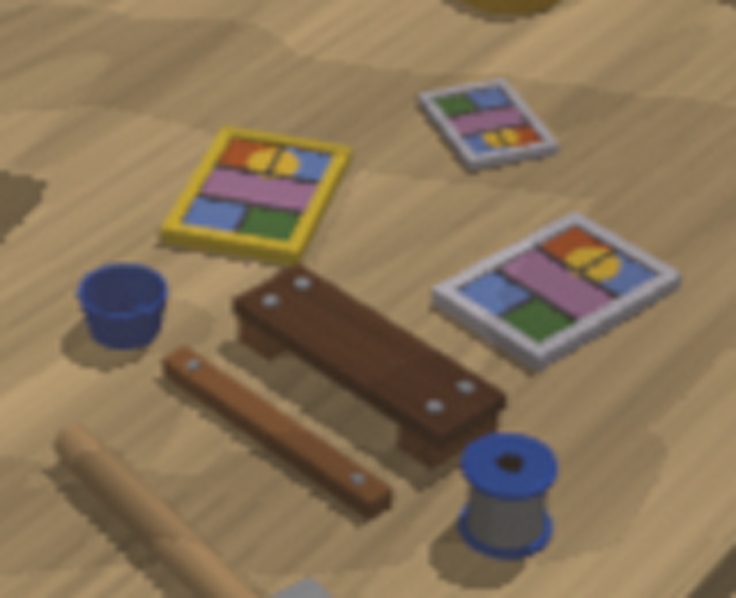

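The crop confirms the target: the large grey-framed panel, with top-crop corners near (240,112), (413,135), (397,258) and (220,235). The dark bridge is to its right, then the lath. Next I'll measure with masks.

```bash
cat > h.py <<'E'
import numpy as np, cv2
def rays(cal,uv):
    K=cal["K"];T=np.array(cal["camera_from_world"]);R=T[:3,:3];t=T[:3,3]
    uv=np.atleast_2d(uv).astype(float)
    d=np.c_[(uv[:,0]-K[0,2])/K[0,0],-(uv[:,1]-K[1,2])/K[1,1],-np.ones(len(uv))]
    return -R.T@t, d@R
def onplane(cal,uv,z):
    o,d=rays(cal,uv); return o+d*((z-o[2])/d[:,2])[:,None]
def proj(cal,P):
    K=cal["K"];T=np.array(cal["camera_from_world"]);p=np.atleast_2d(P)@T[:3,:3].T+T[:3,3]
    return np.c_[K[0,0]*p[:,0]/-p[:,2]+K[0,2],K[1,1]*-p[:,1]/-p[:,2]+K[1,2]]
def rect(cal,mask,z):
    cs,_=cv2.findContours(mask,cv2.RETR_EXTERNAL,cv2.CHAIN_APPROX_NONE)
    c=max(cs,key=cv2.contourArea)
    P=onplane(cal,c[:,0,:],z)[:,:2]
    (cx,cy),(w,h),a=cv2.minAreaRect((P*1000).astype(np.float32))
    return np.array([cx,cy])/1000,(w,h),a,cv2.boundingRect(c),cv2.boxPoints(((cx,cy),(w,h),a))
E
python3 - <<'E'
from h import *
from workcell import eyes
im=cv2.imread("pics/top0.png");cal=eyes.calibration("top")
hsv=cv2.cvtColor(im,cv2.COLOR_BGR2HSV)
for p in [(219,157),(200,180),(263,180),(285,183),(210,140),(252,180),(277,139),(281,224),(155,152),(235,155)]: print(p,im[p[1],p[0]],hsv[p[1],p[0]])
def win(m,x0,y0,x1,y1):
    o=np.zeros_like(m);o[y0:y1,x0:x1]=m[y0:y1,x0:x1];return o
B,G,R=[im[:,:,i].astype(int) for i in range(3)]
wood=(R-B>25)
pm=win(np.uint8((hsv[:,:,1]<45)&(hsv[:,:,2]>110))*255,190,145,248,195)
br=win(np.uint8((hsv[:,:,2]<85)&(R>B+8))*255,245,145,276,215)
lt=win(np.uint8((hsv[:,:,1]>125)&(hsv[:,:,2]>70))*255,275,150,296,215)
of=win(cv2.inRange(hsv,(95,80,60),(125,255,255)),140,135,170,170)
for n,m,z in (("panel",pm,.012),("bridge",br,.032),("lath",lt,.014),("offcut",of,.006)):
    r=rect(cal,m,z);print(n,r[0],r[1],r[2],r[3]);print(r[4].round(1).tolist())
cv2.imwrite("pics/m.png",cv2.resize(np.hstack([x[130:220,140:300] for x in (pm,br|lt|of)]),None,fx=2.4,fy=2.4))
E
```

```text
(219, 157) [118 113 117] [144  11 118]
(200, 180) [123 116 120] [137  15 123]
(263, 180) [22 34 59] [ 10 160  59]
(285, 183) [31 57 91] [ 13 168  91]
(210, 140) [ 60  87 106] [ 18 111 106]
(252, 180) [ 63  88 106] [ 17 103 106]
(277, 139) [54 31 27] [116 127  54]
(281, 224) [105  51  27] [111 189 105]
(155, 152) [117  78  60] [111 124 117]
(235, 155) [ 65  92 112] [ 17 107 112]
panel [0.58692798 0.11302583] (139.62615966796875, 101.37458038330078) 80.16954040527344 (197, 154, 42, 32)
[[525.0999755859375, 52.900001525878906], [625.0, 35.599998474121094], [648.7999877929688, 173.1999969482422], [548.9000244140625, 190.5]]
bridge [ 0.54208667 -0.05343914] (77.74271392822266, 189.30734252929688) 82.03641510009766 (251, 153, 25, 55)
[[443.0, -78.80000305175781], [630.4000244140625, -105.0], [641.2000122070312, -28.100000381469727], [453.70001220703125, -1.7999999523162842]]
lath [ 0.53297546 -0.1242918 ] (21.748268127441406, 191.24375915527344) 82.26898956298828 (279, 157, 11, 53)
[[436.79998779296875, -122.19999694824219], [626.2999877929688, -147.89999389648438], [629.2000122070312, -126.4000015258789], [439.70001220703125, -100.69999694824219]]
offcut [0.65975684 0.34395407] (59.137691497802734, 66.85968017578125) 80.22460174560547 (146, 143, 18, 20)
[[621.7999877929688, 320.5], [687.7000122070312, 309.1000061035156], [697.7000122070312, 367.3999938964844], [631.7999877929688, 378.79998779296875]]
```

View pics/m.png

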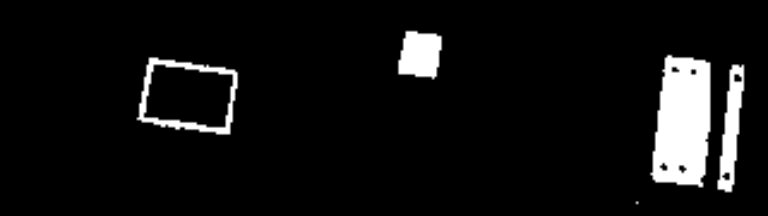

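The measurements agree with the given sizes:
- **Lath:** 191×22 mm.
- **Panel:** 140×101 mm.
- **Plank's entry edge:** it lands where the lath pose predicts.

The bridge origin is about (0.544, −0.045) with yaw −7.7°. In the bridge frame the panel sits at x +21.6 mm, y +162 mm, turned about −2°. I'll nudge it sideways by about 21 mm with spread fingers, then push it from behind. First I'll turn the tool so its y axis lies along the bridge's +y.

>>> carry_out(motion=[{"wz": -10.6,"tz": -0.5,"jaw": 0.2},{"wz": -10.6,"tz": -0.5,"jaw": 0.2},{"wz": -10.6,"tz": -0.5,"jaw": 0.2},{"wz": -10.6,"tz": -0.5,"jaw": 0.2},{"wz": -10.6,"tz": -0.5,"jaw": 0.2},{"wz": -10.6,"tz": -0.5,"jaw": 0.2},{"wz": -10.6,"tz": -0.5,"jaw": 0.2},{"wz": -10.6,"tz": -0.5,"jaw": 0.2},{"wz": -10.6,"tz": -0.5,"jaw": 0.2},{"wz": -10.6,"tz": -0.5,"jaw": 0.2},{"wz": -10.6,"tz": -0.5,"jaw": 0.2},{"wz": -10.6,"tz": -0.5,"jaw": 0.2},{"wz": -10.6,"jaw": 0.2},{"wz": -10.6,"jaw": 0.2},{"jaw": 0.2},{"jaw": 0.2}])

```text
invalid input at $.motion[0]: expected keys jaw, tx, ty, tz, wx, wy, wz
```

>>> carry_out(motion=[{"jaw": 0.2,"tx": 0,"ty": 0,"tz": -0.5,"wx": 0,"wy": 0,"wz": -10.6},{"jaw": 0.2,"tx": 0,"ty": 0,"tz": -0.5,"wx": 0,"wy": 0,"wz": -10.6},{"jaw": 0.2,"tx": 0,"ty": 0,"tz": -0.5,"wx": 0,"wy": 0,"wz": -10.6},{"jaw": 0.2,"tx": 0,"ty": 0,"tz": -0.5,"wx": 0,"wy": 0,"wz": -10.6},{"jaw": 0.2,"tx": 0,"ty": 0,"tz": -0.5,"wx": 0,"wy": 0,"wz": -10.6},{"jaw": 0.2,"tx": 0,"ty": 0,"tz": -0.5,"wx": 0,"wy": 0,"wz": -10.6},{"jaw": 0.2,"tx": 0,"ty": 0,"tz": -0.5,"wx": 0,"wy": 0,"wz": -10.6},{"jaw": 0.2,"tx": 0,"ty": 0,"tz": -0.5,"wx": 0,"wy": 0,"wz": -10.6},{"jaw": 0.2,"tx": 0,"ty": 0,"tz": -0.5,"wx": 0,"wy": 0,"wz": -10.6},{"jaw": 0.2,"tx": 0,"ty": 0,"tz": -0.5,"wx": 0,"wy": 0,"wz": -10.6},{"jaw": 0.2,"tx": 0,"ty": 0,"tz": -0.5,"wx": 0,"wy": 0,"wz": -10.6},{"jaw": 0.2,"tx": 0,"ty": 0,"tz": -0.5,"wx": 0,"wy": 0,"wz": -10.6},{"jaw": 0.2,"tx": 0,"ty": 0,"tz": 0,"wx": 0,"wy": 0,"wz": -10.6},{"jaw": 0.2,"tx": 0,"ty": 0,"tz": 0,"wx": 0,"wy": 0,"wz": -10.6},{"jaw": 0.2,"tx": 0,"ty": 0,"tz": 0,"wx": 0,"wy": 0,"wz": 0}])

```text
clock: 1.98
tcp_pos: [0.2317, -0.5262, 0.4643]
orientation: [-0.0, 0.069, 0.998, 0.0]
wrist_force: [0.4, -0.3, -0.5]
finger_gap: 0.0508
```

>>> carry_out(motion=[{"jaw": 0.2,"tx": 0,"ty": 4,"tz": 0,"wx": 0,"wy": 0,"wz": 0},{"jaw": 0.2,"tx": 0,"ty": 4,"tz": 0,"wx": 0,"wy": 0,"wz": 0},{"jaw": 0.2,"tx": 0,"ty": 4,"tz": 0,"wx": 0,"wy": 0,"wz": 0},{"jaw": 0.2,"tx": -2.5,"ty": 4,"tz": 0,"wx": 0,"wy": 0,"wz": 0},{"jaw": 0.2,"tx": -2.5,"ty": 4,"tz": 0,"wx": 0,"wy": 0,"wz": 0},{"jaw": 0.2,"tx": -2.5,"ty": 4,"tz": 0,"wx": 0,"wy": 0,"wz": 0},{"jaw": 0.2,"tx": -2.5,"ty": 4,"tz": 0,"wx": 0,"wy": 0,"wz": 0},{"jaw": 0.2,"tx": -2.5,"ty": 4,"tz": 0,"wx": 0,"wy": 0,"wz": 0},{"jaw": 0.2,"tx": -2.5,"ty": 4,"tz": 0,"wx": 0,"wy": 0,"wz": 0},{"jaw": 0.2,"tx": -2.5,"ty": 4,"tz": 0,"wx": 0,"wy": 0,"wz": 0},{"jaw": 0.2,"tx": -2.5,"ty": 4,"tz": 0,"wx": 0,"wy": 0,"wz": 0},{"jaw": 0.2,"tx": -2.5,"ty": 4,"tz": 0,"wx": 0,"wy": 0,"wz": 0},{"jaw": 0.2,"tx": -2.5,"ty": 4,"tz": 0,"wx": 0,"wy": 0,"wz": 0},{"jaw": 0.2,"tx": -2.5,"ty": 4,"tz": 0,"wx": 0,"wy": 0,"wz": 0},{"jaw": 0.2,"tx": -2.5,"ty": 4,"tz": 0,"wx": 0,"wy": 0,"wz": 0},{"jaw": 0.2,"tx": -2.5,"ty": 4,"tz": 0,"wx": 0,"wy": 0,"wz": 0},{"jaw": 0.2,"tx": -2.5,"ty": 4,"tz": 0,"wx": 0,"wy": 0,"wz": 0},{"jaw": 0.2,"tx": 0,"ty": 0,"tz": 0,"wx": 0,"wy": 0,"wz": 0}])

```text
clock: 4.22
tcp_pos: [0.6726, 0.1023, 0.4621]
orientation: [-0.001, 0.068, 0.998, 0.0]
wrist_force: [0.2, -0.4, -0.7]
finger_gap: 0.0511
```

```bash
cat >> h.py <<'E'
O=np.array([.5437,-.0450]);a=-0.1348
X=np.array([np.cos(a),np.sin(a)]);Y=np.array([-np.sin(a),np.cos(a)])
def toB(p): d=np.asarray(p)[...,:2]-O; return np.stack([d@X,d@Y],-1)
E
python3 - <<'E'
from h import *
from workcell import *
s=get_state();print(toB(s["tcp_pos"]),s["tcp_pos"],s["joint_pos"])
w=eyes.calibration("wrist");cv2.imwrite("pics/w1.png",eyes.read_camera("wrist"))
print(w["camera_from_world"])
E
```

```text
[0.10797613 0.1633063 ] [0.67264368 0.10231368 0.46213334] [3.30390554e-02 5.39278508e-01 5.28829925e-01 1.56282093e+00
 3.02640040e-04 1.69594004e-01]
[[ 1.37081093e-01  9.90559761e-01 -3.65020546e-04 -1.92899771e-01]
 [-9.56589923e-01  1.32284398e-01 -2.59685498e-01  6.78638551e-01]
 [-2.57185718e-01  3.59471469e-02  9.65693175e-01 -2.63574677e-01]
 [ 0.00000000e+00  0.00000000e+00  0.00000000e+00  1.00000000e+00]]
```

View pics/w1.png

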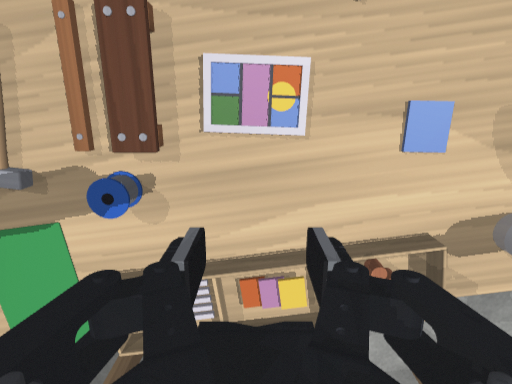

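The wrist view shows the panel with corners near (203,54), (310,58), (305,136) and (201,131). The lath is at (72,75) and the plank at (127,75). A compartment tray lies along +x, near row 265. I'll measure again from here.

Run:
```python
from h import *
from workcell import *
im=cv2.imread("pics/w1.png");cal=eyes.calibration("wrist");hsv=cv2.cvtColor(im,cv2.COLOR_BGR2HSV)
m=np.uint8((hsv[:,:,1]<45)&(hsv[:,:,2]>130))*255; o=np.zeros_like(m);o[45:145,190:320]=m[45:145,190:320]
r=rect(cal,o,.012);b=toB(r[4]/1000);print("panel",toB(r[0]),r[1],r[2],(b*1000).round(1).tolist())
# lath: top-face corners on right/left edges from mask
l=np.uint8((hsv[:,:,1]>130)&(hsv[:,:,2]>60))*255;o=np.zeros_like(l);o[0:156,50:93]=l[0:156,50:93]
cs,_=cv2.findContours(o,0,cv2.CHAIN_APPROX_NONE);c=max(cs,key=cv2.contourArea)[:,0,:]
for row in (20,60,100,140):
    xs=c[c[:,1]==row][:,0]; print(row,xs.min(),xs.max(),[ (toB(onplane(cal,[[u,row]],.014))*1000).round(1).tolist() for u in (xs.min(),xs.max())])
print("plank corners",[(toB(onplane(cal,[p],.032))*1000).round(1).tolist() for p in [(110,152),(158,152)]])
print("tray",onplane(cal,[[260,268]],0.03))
```

```text
panel [0.02339622 0.16074891] (140.52279663085938, 101.1469955444336) 79.96683502197266 [[-30.0, 92.6], [71.1, 88.5], [76.8, 228.9], [-24.3, 233.0]]
20 56 70 [[[-67.4, -88.7]], [[-67.3, -71.2]]]
60 62 75 [[[-20.9, -89.2]], [[-20.8, -72.4]]]
100 68 81 [[[28.7, -89.7]], [[28.8, -72.3]]]
140 75 87 [[[81.7, -88.8]], [[81.8, -72.2]]]
plank corners [[[96.1, -33.7]], [[96.3, 30.5]]]
tray [[0.8342562 0.0840857 0.03     ]]
```

Both views agree to about 2 mm. I'll descend beside the panel.

>>> carry_out(motion=[{"jaw": 0.2,"tx": 0,"ty": 0,"tz": 4,"wx": 0,"wy": 0,"wz": 0},{"jaw": 0.2,"tx": 0,"ty": 0,"tz": 4,"wx": 0,"wy": 0,"wz": 0},{"jaw": 0.2,"tx": 0,"ty": 0,"tz": 4,"wx": 0,"wy": 0,"wz": 0},{"jaw": 0.2,"tx": 0,"ty": 0,"tz": 4,"wx": 0,"wy": 0,"wz": 0},{"jaw": 0.2,"tx": 0,"ty": 0,"tz": 4,"wx": 0,"wy": 0,"wz": 0},{"jaw": 0.2,"tx": 0,"ty": 0,"tz": 4,"wx": 0,"wy": 0,"wz": 0},{"jaw": 0.2,"tx": 0,"ty": 0,"tz": 2,"wx": 0,"wy": 0,"wz": 0},{"jaw": 0.2,"tx": 0,"ty": 0,"tz": 1,"wx": 0,"wy": 0,"wz": 0},{"jaw": 0.2,"tx": 0,"ty": 0,"tz": 1,"wx": 0,"wy": 0,"wz": 0},{"jaw": 0.2,"tx": 0,"ty": 0,"tz": 0.5,"wx": 0,"wy": 0,"wz": 0},{"jaw": 0.2,"tx": 0,"ty": 0,"tz": 0,"wx": 0,"wy": 0,"wz": 0}])

```text
clock: 5.65
tcp_pos: [0.6712, 0.0996, 0.18]
orientation: [0.0, 0.068, 0.998, -0.0]
wrist_force: [0.5, 1.4, -0.9]
finger_gap: 0.0513
```

Run:
```python
from h import *
from workcell import *
s=get_state();print(toB(s["tcp_pos"]),s["tcp_pos"],s["orientation"],s["wrist_force"])
cv2.imwrite("pics/w2.png",eyes.read_camera("wrist"))
b=eyes.read_camera("scene")[110:250,230:400]
cv2.imwrite("pics/s2.png",cv2.resize(b,None,fx=4,fy=4,interpolation=cv2.INTER_CUBIC))
```

```text
[0.10692579 0.16044025] [0.67121769 0.09961479 0.17996067] [ 1.96279180e-04  6.84374275e-02  9.97655391e-01 -2.29770827e-05] [ 0.47276615  1.44033034 -0.93116852]
```

View pics/w2.png

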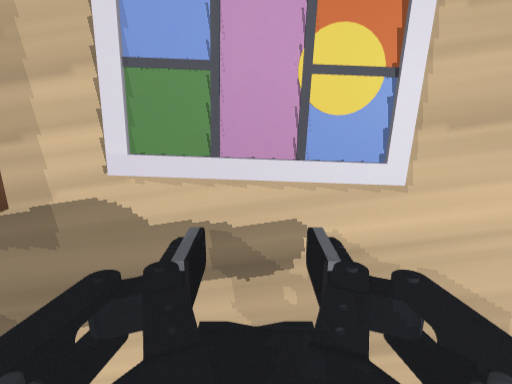

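View pics/s2.png

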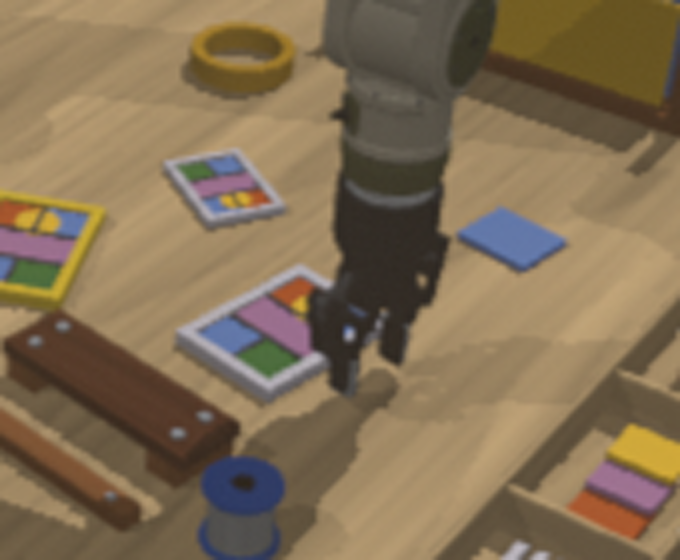

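The fingers stand clear of the panel's +x side, with a gap of about 2 cm and tips about 1 cm up. I'll lower 7 mm and approach gently.

>>> carry_out(motion=[{"jaw": 0.2,"tx": 0,"ty": 0,"tz": 0.4,"wx": 0,"wy": 0,"wz": 0},{"jaw": 0.2,"tx": 0,"ty": 0,"tz": 0.3,"wx": 0,"wy": 0,"wz": 0},{"jaw": 0.2,"tx": 0.7,"ty": 0,"tz": 0,"wx": 0,"wy": 0,"wz": 0},{"jaw": 0.2,"tx": 0.5,"ty": 0,"tz": 0,"wx": 0,"wy": 0,"wz": 0},{"jaw": 0.2,"tx": 0.3,"ty": 0,"tz": 0,"wx": 0,"wy": 0,"wz": 0},{"jaw": 0.2,"tx": 0.3,"ty": 0,"tz": 0,"wx": 0,"wy": 0,"wz": 0},{"jaw": 0.2,"tx": 0.3,"ty": 0,"tz": 0,"wx": 0,"wy": 0,"wz": 0},{"jaw": 0.2,"tx": 0.3,"ty": 0,"tz": 0,"wx": 0,"wy": 0,"wz": 0},{"jaw": 0.2,"tx": 0.3,"ty": 0,"tz": 0,"wx": 0,"wy": 0,"wz": 0},{"jaw": 0.2,"tx": 0.3,"ty": 0,"tz": 0,"wx": 0,"wy": 0,"wz": 0},{"jaw": 0.2,"tx": 0.3,"ty": 0,"tz": 0,"wx": 0,"wy": 0,"wz": 0},{"jaw": 0.2,"tx": 0.3,"ty": 0,"tz": 0,"wx": 0,"wy": 0,"wz": 0},{"jaw": 0.2,"tx": 0,"ty": 0,"tz": 0,"wx": 0,"wy": 0,"wz": 0}])

```text
clock: 7.38
tcp_pos: [0.6352, 0.1046, 0.1728]
orientation: [-0.0, 0.068, 0.998, -0.0]
wrist_force: [-0.0, -1.0, 0.0]
finger_gap: 0.051
```

Run:
```python
from h import *
from workcell import *
s=get_state();print(toB(s["tcp_pos"]),s["tcp_pos"],s["orientation"],s["wrist_force"])
cv2.imwrite("pics/w3.png",eyes.read_camera("wrist"))
```

```text
[0.07056171 0.16054112] [0.63519706 0.10460179 0.17280574] [-1.20510719e-04  6.82492463e-02  9.97668293e-01 -5.27571457e-05] [-0.01294735 -0.96452255  0.03010839]
```

View pics/w3.png

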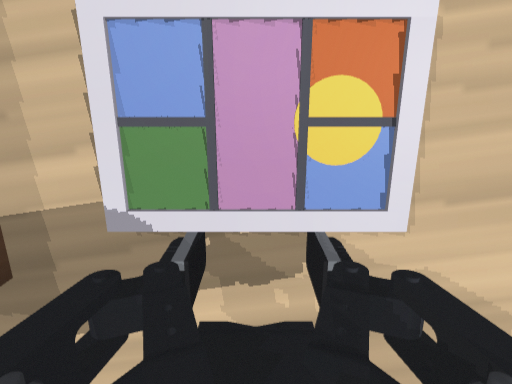

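The near edge now lies level at row 232, touching both tips. I'll measure where it is.

Run:
```python
from h import *
from workcell import *
cal=eyes.calibration("wrist")
for p in [(108,232),(407,232),(255,232)]: print(p,toB(onplane(cal,[p],.012)),toB(onplane(cal,[p],.0)))
```

```text
(108, 232) [[0.06034867 0.09135511]] [[0.06546288 0.08495905]]
(407, 232) [[0.06071508 0.23042416]] [[0.06586333 0.23694498]]
(255, 232) [[0.06052885 0.15974151]] [[0.0656598  0.15969726]]
```

The edge is at bridge x +60.5 mm and square, so it needs another 10.5 mm.

>>> carry_out(motion=[{"jaw": 0.2,"tx": 0.2,"ty": 0,"tz": 0,"wx": 0,"wy": 0,"wz": 0},{"jaw": 0.2,"tx": 0.3,"ty": 0,"tz": 0,"wx": 0,"wy": 0,"wz": 0},{"jaw": 0.2,"tx": 0.3,"ty": 0,"tz": 0,"wx": 0,"wy": 0,"wz": 0},{"jaw": 0.2,"tx": 0.25,"ty": 0,"tz": 0,"wx": 0,"wy": 0,"wz": 0},{"jaw": 0.2,"tx": 0,"ty": 0,"tz": 0,"wx": 0,"wy": 0,"wz": 0}])

```text
clock: 8.05
tcp_pos: [0.6247, 0.1061, 0.1727]
orientation: [-0.0, 0.068, 0.998, -0.0]
wrist_force: [1.1, -0.5, 1.1]
finger_gap: 0.0514
```

Run:
```python
from h import *
from workcell import *
s=get_state();print(toB(s["tcp_pos"]),s["tcp_pos"],s["wrist_force"])
```

```text
[0.05996968 0.16058098] [0.62470646 0.10606477 0.1726986 ] [ 1.08389702 -0.47627362  1.05645683]
```

Backing off, lifting, and moving behind the trailing edge, then turning 90°.

>>> carry_out(motion=[{"jaw": 0.2,"tx": -1,"ty": 0,"tz": 0,"wx": 0,"wy": 0,"wz": 0},{"jaw": 0.2,"tx": -2,"ty": 0,"tz": 0,"wx": 0,"wy": 0,"wz": 0},{"jaw": 0.2,"tx": 0,"ty": 0,"tz": -4,"wx": 0,"wy": 0,"wz": 0},{"jaw": 0.2,"tx": 0,"ty": 0,"tz": -4,"wx": 0,"wy": 0,"wz": 0},{"jaw": 0.2,"tx": 0,"ty": 3.5,"tz": -4,"wx": 0,"wy": 0,"wz": 0},{"jaw": 0.2,"tx": 3,"ty": 3.5,"tz": 0,"wx": 0,"wy": 0,"wz": 0},{"jaw": 0.2,"tx": 3,"ty": 3.5,"tz": 0,"wx": 0,"wy": 0,"wz": 0},{"jaw": 0.2,"tx": 3,"ty": 0,"tz": 0,"wx": 0,"wy": 0,"wz": 0},{"jaw": 0.2,"tx": 0,"ty": 0,"tz": 0,"wx": 0,"wy": 0,"wz": 10},{"jaw": 0.2,"tx": 0,"ty": 0,"tz": 0,"wx": 0,"wy": 0,"wz": 10},{"jaw": 0.2,"tx": 0,"ty": 0,"tz": 0,"wx": 0,"wy": 0,"wz": 10},{"jaw": 0.2,"tx": 0,"ty": 0,"tz": 0,"wx": 0,"wy": 0,"wz": 10},{"jaw": 0.2,"tx": 0,"ty": 0,"tz": 0,"wx": 0,"wy": 0,"wz": 10},{"jaw": 0.2,"tx": 0,"ty": 0,"tz": 0,"wx": 0,"wy": 0,"wz": 10},{"jaw": 0.2,"tx": 0,"ty": 0,"tz": 0,"wx": 0,"wy": 0,"wz": 10},{"jaw": 0.2,"tx": 0,"ty": 0,"tz": 0,"wx": 0,"wy": 0,"wz": 10},{"jaw": 0.2,"tx": 0,"ty": 0,"tz": 0,"wx": 0,"wy": 0,"wz": 10},{"jaw": 0.2,"tx": 0,"ty": 0,"tz": 0,"wx": 0,"wy": 0,"wz": 0}])

```text
clock: 10.3
tcp_pos: [0.58, 0.2181, 0.2923]
orientation: [-0.0, 0.753, 0.658, -0.001]
wrist_force: [-0.4, -0.3, -1.3]
finger_gap: 0.0513
```

Run:
```python
from h import *
from workcell import *
s=get_state();print(toB(s["tcp_pos"]),s["tcp_pos"],s["orientation"],s["joint_pos"])
cv2.imwrite("pics/w4.png",eyes.read_camera("wrist"))
cv2.imwrite("pics/t4.png",eyes.read_camera("top"))
```

```text
[0.00065036 0.2656463 ] [0.58004523 0.21814901 0.29228066] [-2.83901371e-04  7.53178710e-01  6.57815656e-01 -5.59764014e-04] [ 2.30276633e-01  4.51261387e-01 -2.98570307e-02  1.09093299e+00
 -2.29239877e-05  1.93603914e+00]
```

View pics/w4.png

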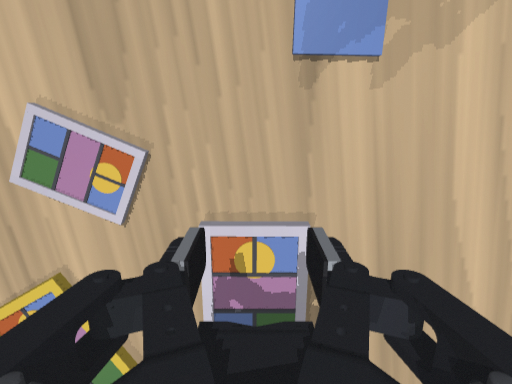

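View pics/t4.png

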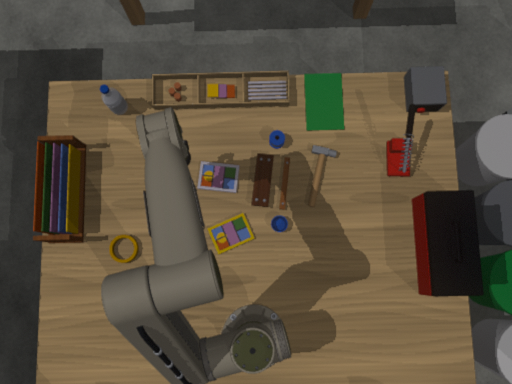

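The wrist view shows the panel's trailing edge near row 223, from (203,223) to (309,224). In the top view the panel is square to the bridge at (218,177), and the bystanders haven't moved.

Run:
```python
from h import *
from workcell import *
cal=eyes.calibration("wrist")
for p in [(203,223),(309,223)]: print(p,toB(onplane(cal,[p],.012)))
im=cv2.imread("pics/t4.png");cal=eyes.calibration("top");hsv=cv2.cvtColor(im,cv2.COLOR_BGR2HSV)
m=np.uint8((hsv[:,:,1]<45)&(hsv[:,:,2]>110))*255;o=np.zeros_like(m);o[155:200,194:248]=m[155:200,194:248]
r=rect(cal,o,.012);print(toB(r[0]),r[1],r[2],(toB(r[4]/1000)*1000).round(1).tolist())
```

```text
(203, 223) [[-0.04540393  0.23340324]]
(309, 223) [[0.04877387 0.23345795]]
[-0.00327587  0.16043296] (140.506591796875, 100.8948974609375) 81.31481170654297 [[-54.9, 91.0], [46.0, 89.3], [48.3, 229.8], [-52.5, 231.5]]
```

Panel is at x ≈ −2 mm, y ≈ 161 mm and square within about 1°. I'll descend 12 cm behind it and start pushing.

>>> carry_out(motion=[{"jaw": 0.2,"tx": 0,"ty": 0,"tz": 4,"wx": 0,"wy": 0,"wz": 0},{"jaw": 0.2,"tx": 0,"ty": 0,"tz": 4,"wx": 0,"wy": 0,"wz": 0},{"jaw": 0.2,"tx": 0,"ty": 0,"tz": 2,"wx": 0,"wy": 0,"wz": 0},{"jaw": 0.2,"tx": 0,"ty": 0,"tz": 1,"wx": 0,"wy": 0,"wz": 0},{"jaw": 0.2,"tx": 0,"ty": 0,"tz": 0.95,"wx": 0,"wy": 0,"wz": 0},{"jaw": 0.2,"tx": -1,"ty": 0,"tz": 0,"wx": 0,"wy": 0,"wz": 0},{"jaw": 0.2,"tx": -0.5,"ty": 0,"tz": 0,"wx": 0,"wy": 0,"wz": 0},{"jaw": 0.2,"tx": -0.4,"ty": 0,"tz": 0,"wx": 0,"wy": 0,"wz": 0},{"jaw": 0.2,"tx": -0.4,"ty": 0,"tz": 0,"wx": 0,"wy": 0,"wz": 0},{"jaw": 0.2,"tx": -0.4,"ty": 0,"tz": 0,"wx": 0,"wy": 0,"wz": 0},{"jaw": 0.2,"tx": -0.4,"ty": 0,"tz": 0,"wx": 0,"wy": 0,"wz": 0},{"jaw": 0.2,"tx": -0.4,"ty": 0,"tz": 0,"wx": 0,"wy": 0,"wz": 0},{"jaw": 0.2,"tx": -0.4,"ty": 0,"tz": 0,"wx": 0,"wy": 0,"wz": 0},{"jaw": 0.2,"tx": -0.4,"ty": 0,"tz": 0,"wx": 0,"wy": 0,"wz": 0},{"jaw": 0.2,"tx": -0.4,"ty": 0,"tz": 0,"wx": 0,"wy": 0,"wz": 0},{"jaw": 0.2,"tx": -0.4,"ty": 0,"tz": 0,"wx": 0,"wy": 0,"wz": 0},{"jaw": 0.2,"tx": -0.4,"ty": 0,"tz": 0,"wx": 0,"wy": 0,"wz": 0},{"jaw": 0.2,"tx": -0.4,"ty": 0,"tz": 0,"wx": 0,"wy": 0,"wz": 0},{"jaw": 0.2,"tx": 0,"ty": 0,"tz": 0,"wx": 0,"wy": 0,"wz": 0}])

```text
clock: 12.78
tcp_pos: [0.5721, 0.1594, 0.1734]
orientation: [0.0, 0.754, 0.657, 0.0]
wrist_force: [1.2, 3.0, 2.3]
finger_gap: 0.0514
```

Run:
```python
from h import *
from workcell import *
s=get_state();print(toB(s["tcp_pos"]),s["tcp_pos"],s["orientation"],s["wrist_force"])
im=eyes.read_camera("top")
cv2.imwrite("pics/t5.png",cv2.resize(im[130:240,170:300],None,fx=5,fy=5,interpolation=cv2.INTER_CUBIC));cv2.imwrite("pics/t5r.png",im)
cv2.imwrite("pics/w5.png",eyes.read_camera("wrist"))
```

```text
[0.00066468 0.20640789] [0.57209824 0.15944608 0.17336353] [3.59127727e-04 7.53846601e-01 6.57050344e-01 1.38371168e-04] [1.24652008 2.95252902 2.25791314]
```

View pics/t5.png

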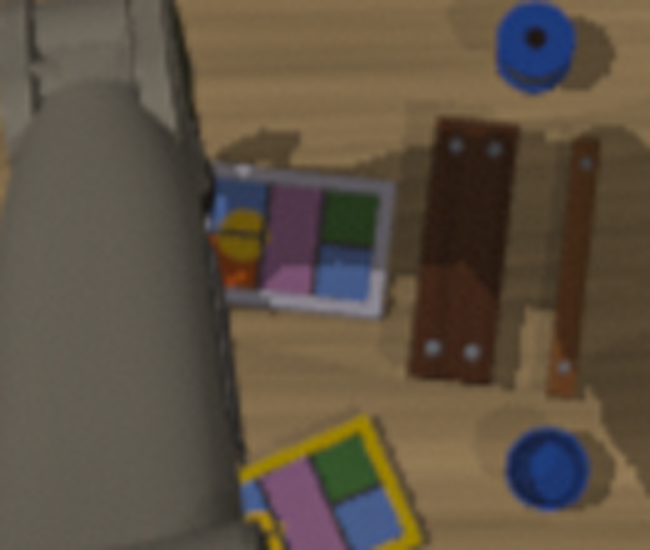

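View pics/w5.png

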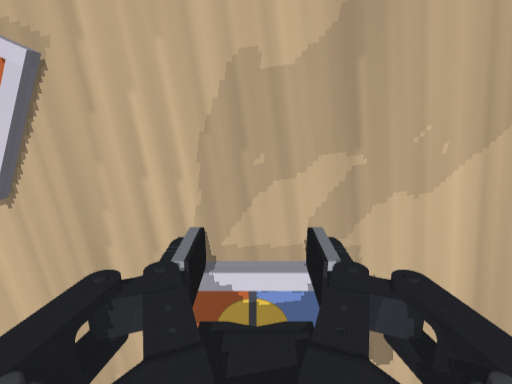

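The panel is moving square, with its leading edge at crop (395,183)–(380,318), in line with the bridge opening. The tips are behind the trailing edge. Pushing on.

>>> carry_out(motion=[{"jaw": 0.2,"tx": -0.4,"ty": 0,"tz": 0,"wx": 0,"wy": 0,"wz": 0},{"jaw": 0.2,"tx": -0.4,"ty": 0,"tz": 0,"wx": 0,"wy": 0,"wz": 0},{"jaw": 0.2,"tx": -0.4,"ty": 0,"tz": 0,"wx": 0,"wy": 0,"wz": 0},{"jaw": 0.2,"tx": -0.4,"ty": 0,"tz": 0,"wx": 0,"wy": 0,"wz": 0},{"jaw": 0.2,"tx": -0.4,"ty": 0,"tz": 0,"wx": 0,"wy": 0,"wz": 0},{"jaw": 0.2,"tx": -0.4,"ty": 0,"tz": 0,"wx": 0,"wy": 0,"wz": 0},{"jaw": 0.2,"tx": -0.4,"ty": 0,"tz": 0,"wx": 0,"wy": 0,"wz": 0},{"jaw": 0.2,"tx": -0.4,"ty": 0,"tz": 0,"wx": 0,"wy": 0,"wz": 0},{"jaw": 0.2,"tx": -0.4,"ty": 0,"tz": 0,"wx": 0,"wy": 0,"wz": 0},{"jaw": 0.2,"tx": -0.4,"ty": 0,"tz": 0,"wx": 0,"wy": 0,"wz": 0},{"jaw": 0.2,"tx": -0.4,"ty": 0,"tz": 0,"wx": 0,"wy": 0,"wz": 0},{"jaw": 0.2,"tx": -0.4,"ty": 0,"tz": 0,"wx": 0,"wy": 0,"wz": 0},{"jaw": 0.2,"tx": -0.4,"ty": 0,"tz": 0,"wx": 0,"wy": 0,"wz": 0},{"jaw": 0.2,"tx": -0.4,"ty": 0,"tz": 0,"wx": 0,"wy": 0,"wz": 0},{"jaw": 0.2,"tx": -0.4,"ty": 0,"tz": 0,"wx": 0,"wy": 0,"wz": 0},{"jaw": 0.2,"tx": -0.4,"ty": 0,"tz": 0,"wx": 0,"wy": 0,"wz": 0},{"jaw": 0.2,"tx": -0.4,"ty": 0,"tz": 0,"wx": 0,"wy": 0,"wz": 0},{"jaw": 0.2,"tx": -0.4,"ty": 0,"tz": 0,"wx": 0,"wy": 0,"wz": 0},{"jaw": 0.2,"tx": -0.4,"ty": 0,"tz": 0,"wx": 0,"wy": 0,"wz": 0},{"jaw": 0.2,"tx": 0,"ty": 0,"tz": 0,"wx": 0,"wy": 0,"wz": 0}])

```text
clock: 15.38
tcp_pos: [0.5614, 0.0839, 0.1731]
orientation: [0.0, 0.754, 0.657, -0.001]
wrist_force: [-0.2, -0.4, 0.3]
finger_gap: 0.051
```

Run:
```python
from h import *
from workcell import *
s=get_state();print(toB(s["tcp_pos"]),s["tcp_pos"],s["orientation"],s["wrist_force"])
a=eyes.read_camera("top")[130:240,190:300]
b=eyes.read_camera("scene")[140:250,210:320]
cv2.imwrite("pics/t6.png",cv2.resize(np.hstack([a,b]),None,fx=3.6,fy=3.6,interpolation=cv2.INTER_CUBIC))
```

```text
[0.000266   0.13010802] [0.56144908 0.08389196 0.17308036] [ 3.39832836e-04  7.53965296e-01  6.56913967e-01 -5.06617101e-04] [-0.2351701  -0.37316014  0.28072677]
```

View pics/t6.png

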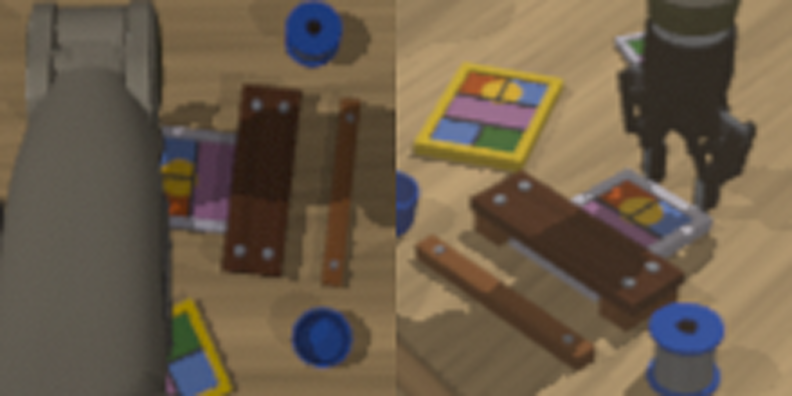

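The panel's leading part is flat under the plank and between the feet. I'll go another 4.6 cm, stopping short of the lath.

>>> carry_out(motion=[{"jaw": 0.2,"tx": -0.4,"ty": 0,"tz": 0,"wx": 0,"wy": 0,"wz": 0},{"jaw": 0.2,"tx": -0.4,"ty": 0,"tz": 0,"wx": 0,"wy": 0,"wz": 0},{"jaw": 0.2,"tx": -0.4,"ty": 0,"tz": 0,"wx": 0,"wy": 0,"wz": 0},{"jaw": 0.2,"tx": -0.4,"ty": 0,"tz": 0,"wx": 0,"wy": 0,"wz": 0},{"jaw": 0.2,"tx": -0.4,"ty": 0,"tz": 0,"wx": 0,"wy": 0,"wz": 0},{"jaw": 0.2,"tx": -0.4,"ty": 0,"tz": 0,"wx": 0,"wy": 0,"wz": 0},{"jaw": 0.2,"tx": -0.4,"ty": 0,"tz": 0,"wx": 0,"wy": 0,"wz": 0},{"jaw": 0.2,"tx": -0.4,"ty": 0,"tz": 0,"wx": 0,"wy": 0,"wz": 0},{"jaw": 0.2,"tx": -0.4,"ty": 0,"tz": 0,"wx": 0,"wy": 0,"wz": 0},{"jaw": 0.2,"tx": -0.4,"ty": 0,"tz": 0,"wx": 0,"wy": 0,"wz": 0},{"jaw": 0.2,"tx": -0.3,"ty": 0,"tz": 0,"wx": 0,"wy": 0,"wz": 0},{"jaw": 0.2,"tx": -0.2,"ty": 0,"tz": 0,"wx": 0,"wy": 0,"wz": 0},{"jaw": 0.2,"tx": -0.1,"ty": 0,"tz": 0,"wx": 0,"wy": 0,"wz": 0},{"jaw": 0.2,"tx": 0,"ty": 0,"tz": 0,"wx": 0,"wy": 0,"wz": 0}])

```text
clock: 17.23
tcp_pos: [0.5553, 0.0388, 0.1732]
orientation: [0.0, 0.754, 0.657, -0.0]
wrist_force: [0.0, 0.4, 0.2]
finger_gap: 0.0513
```

>>> carry_out(motion=[{"jaw": 0.2,"tx": -0.1,"ty": 0,"tz": 0,"wx": 0,"wy": 0,"wz": 0},{"jaw": 0.2,"tx": -0.1,"ty": 0,"tz": 0,"wx": 0,"wy": 0,"wz": 0},{"jaw": 0.2,"tx": 0,"ty": 0,"tz": 0,"wx": 0,"wy": 0,"wz": 0}])

```text
clock: 17.6
tcp_pos: [0.555, 0.0369, 0.1732]
orientation: [0.0, 0.754, 0.657, 0.0]
wrist_force: [-0.0, 1.6, -0.7]
finger_gap: 0.051
```

>>> carry_out(motion=[{"jaw": 0.2,"tx": -0.1,"ty": 0,"tz": 0,"wx": 0,"wy": 0,"wz": 0},{"jaw": 0.2,"tx": 0,"ty": 0,"tz": 0,"wx": 0,"wy": 0,"wz": 0}])

```text
clock: 17.85
tcp_pos: [0.5549, 0.036, 0.1732]
orientation: [-0.0, 0.754, 0.657, 0.0]
wrist_force: [-0.2, 3.4, -0.1]
finger_gap: 0.0513
```

>>> carry_out(motion=[{"jaw": 0.2,"tx": -0.1,"ty": 0,"tz": 0,"wx": 0,"wy": 0,"wz": 0},{"jaw": 0.2,"tx": 0,"ty": 0,"tz": 0,"wx": 0,"wy": 0,"wz": 0}])

```text
clock: 18.1
tcp_pos: [0.5549, 0.0356, 0.1732]
orientation: [-0.001, 0.754, 0.657, 0.001]
wrist_force: [0.1, 6.2, -0.7]
finger_gap: 0.0514
```

>>> carry_out(motion=[{"jaw": 0.2,"tx": -0.1,"ty": 0,"tz": 0,"wx": 0,"wy": 0,"wz": 0},{"jaw": 0.2,"tx": 0,"ty": 0,"tz": 0,"wx": 0,"wy": 0,"wz": 0}])

```text
clock: 18.35
tcp_pos: [0.5549, 0.0352, 0.1733]
orientation: [-0.001, 0.753, 0.658, 0.002]
wrist_force: [1.8, 9.0, -0.7]
finger_gap: 0.0512
```

Run:
```python
from h import *
from workcell import *
s=get_state();print(toB(s["tcp_pos"]),s["wrist_force"])
im=eyes.read_camera("wrist");cv2.imwrite("pics/w7.png",im)
im=eyes.read_camera("scene");cv2.imwrite("pics/s7r.png",im)
a=eyes.read_camera("top")[130:240,200:310]
cv2.imwrite("pics/s7.png",cv2.resize(np.hstack([a,im[150:260,200:310]]),None,fx=3.6,fy=3.6,interpolation=cv2.INTER_CUBIC))
```

```text
[0.00027381 0.08095934] [ 1.82156714  8.98504255 -0.70974438]
```

View pics/s7.png

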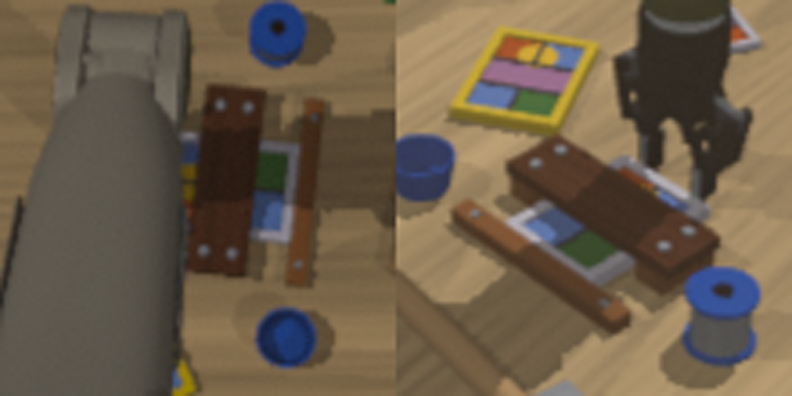

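View pics/w7.png

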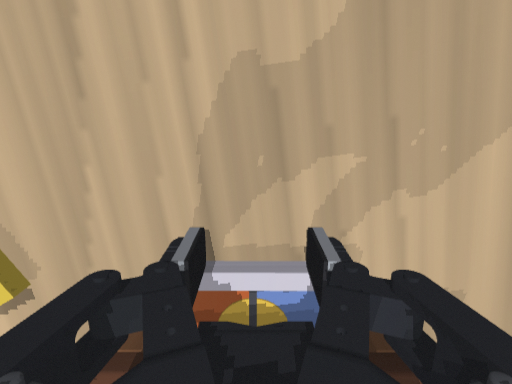

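The force is rising (3, 6, 9 N) while the TCP stalls at y ≈ 81 mm, so the panel is against the lath. Both views show the leading edge meeting it. I'll press slightly to seat it square, then back straight out, lift and move clear for a look.

>>> carry_out(motion=[{"jaw": 0.2,"tx": -0.15,"ty": 0,"tz": 0,"wx": 0,"wy": 0,"wz": 0},{"jaw": 0.2,"tx": 0,"ty": 0,"tz": 0,"wx": 0,"wy": 0,"wz": 0},{"jaw": 0.2,"tx": 0.5,"ty": 0,"tz": 0,"wx": 0,"wy": 0,"wz": 0},{"jaw": 0.2,"tx": 1,"ty": 0,"tz": 0,"wx": 0,"wy": 0,"wz": 0},{"jaw": 0.2,"tx": 2,"ty": 0,"tz": 0,"wx": 0,"wy": 0,"wz": 0},{"jaw": 0.2,"tx": 2,"ty": 0,"tz": -3,"wx": 0,"wy": 0,"wz": 0},{"jaw": 0.2,"tx": 3,"ty": 0,"tz": -4,"wx": 0,"wy": 0,"wz": 0},{"jaw": 0.2,"tx": 3,"ty": 0,"tz": -4,"wx": 0,"wy": 0,"wz": 0},{"jaw": 0.2,"tx": 3,"ty": 0,"tz": -4,"wx": 0,"wy": 0,"wz": 0},{"jaw": 0.2,"tx": 3,"ty": 0,"tz": -4,"wx": 0,"wy": 0,"wz": 0},{"jaw": 0.2,"tx": 3,"ty": 0,"tz": 0,"wx": 0,"wy": 0,"wz": 0},{"jaw": 0.2,"tx": 3,"ty": 0,"tz": 0,"wx": 0,"wy": 0,"wz": 0},{"jaw": 0.2,"tx": 0,"ty": 0,"tz": 0,"wx": 0,"wy": 0,"wz": 0}])

```text
clock: 20.12
tcp_pos: [0.586, 0.268, 0.3629]
orientation: [0.0, 0.753, 0.658, 0.0]
wrist_force: [-0.7, -0.1, -0.7]
finger_gap: 0.051
```

Run:
```python
from h import *
from workcell import *
s=get_state();print(toB(s["tcp_pos"]),s["tcp_pos"],s["wrist_force"])
t=eyes.read_camera("top");cv2.imwrite("pics/t8r.png",t)
sc=eyes.read_camera("scene");cv2.imwrite("pics/s8r.png",sc)
cv2.imwrite("pics/f8.png",cv2.resize(np.hstack([t[130:240,200:310],sc[150:260,200:310]]),None,fx=3.6,fy=3.6,interpolation=cv2.INTER_CUBIC))
cv2.imwrite("pics/t8.png",t)
```

```text
[-1.40679479e-04  3.15887629e-01] [0.58601341 0.26804087 0.36285348] [-0.69629063 -0.14419523 -0.68561729]
```

View pics/f8.png

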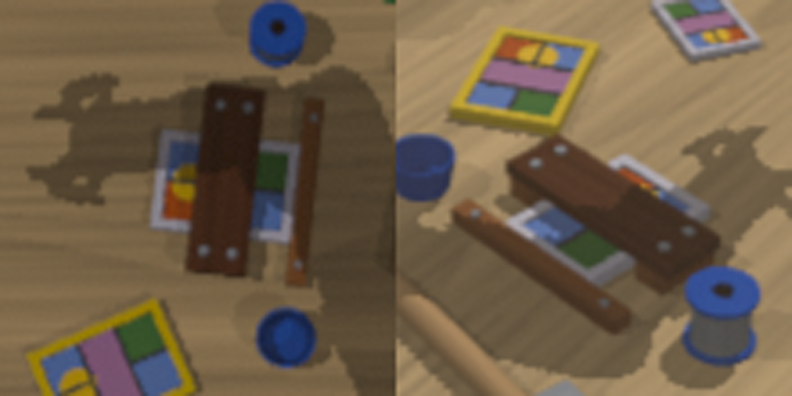

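View pics/t8.png

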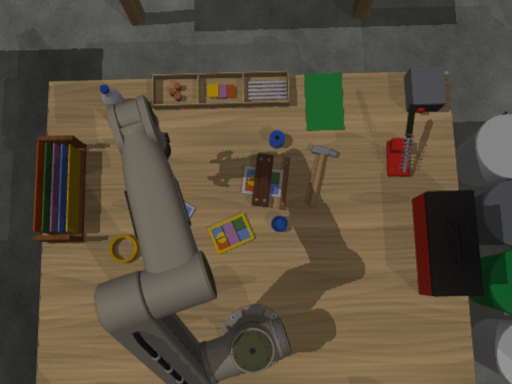

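The panel lies under the plank, both ends visible: trailing edge at crop x ≈ 155, leading edge against the lath at x ≈ 295. I'll check the numbers.

Run:
```python
from h import *
from workcell import *
im=cv2.imread("pics/t8r.png");cal=eyes.calibration("top");hsv=cv2.cvtColor(im,cv2.COLOR_BGR2HSV)
m=np.uint8((hsv[:,:,1]<55)&(hsv[:,:,2]>60))*255;o=np.zeros_like(m);o[160:202,236:290]=m[160:202,236:290]
p=cv2.findNonZero(o)[:,0,:];P=onplane(cal,p,.012)[:,:2]
(c,s,a)=cv2.minAreaRect((P*1000).astype(np.float32));print(toB(np.array(c)/1000)*1000,s,a, (toB(cv2.boxPoints((c,s,a))/1000)*1000).round(1).tolist())
im0=cv2.imread("pics/top0.png")
d=cv2.absdiff(im,im0).max(2)
def cen(i,lo,hi,w):
    h=cv2.cvtColor(i,cv2.COLOR_BGR2HSV);k=cv2.inRange(h,lo,hi)[w[1]:w[3],w[0]:w[2]];M=cv2.moments(k,True);return round(M["m10"]/M["m00"]+w[0],1),round(M["m01"]/M["m00"]+w[1],1)
for n,w in (("spool",(265,125,290,152)),("cup",(270,214,290,235))): print(n,cen(im0,(100,110,30),(125,255,255),w),cen(im,(100,110,30),(125,255,255),w))
```

```text
[ 1.19461229 -6.23274943] (152.9722900390625, 150.61941528320312) 82.59556579589844 [[-73.7, -83.1], [76.9, -82.3], [76.1, 70.7], [-74.5, 69.8]]
spool (276.7, 138.6) (276.6, 138.6)
cup (279.2, 223.5) (279.0, 223.5)
```

The mask picked up stray pixels (screws and lath), so I'll repeat it on each visible piece separately.

Run:
```python
from h import *
from workcell import *
im=cv2.imread("pics/t8r.png");cal=eyes.calibration("top");hsv=cv2.cvtColor(im,cv2.COLOR_BGR2HSV)
m=np.uint8((hsv[:,:,1]<60)&(hsv[:,:,2]>55))*255
for n,w in (("trail",(238,160,254,198)),("lead",(270,164,287,202))):
    o=np.zeros_like(m);o[w[1]:w[3],w[0]:w[2]]=m[w[1]:w[3],w[0]:w[2]]
    k,lab,st,_=cv2.connectedComponentsWithStats(o);i=1+np.argmax(st[1:,4]);print(n,st[i])
    p=cv2.findNonZero(np.uint8(lab==i))[:,0,:];b=toB(onplane(cal,p,.012))*1000
    rows=range(p[:,1].min()+4,p[:,1].max()-3)
    e=np.array([ (b[p[:,1]==r][:,1].max() if n=="trail" else b[p[:,1]==r][:,1].min(), b[p[:,1]==r][:,0].mean()) for r in rows])
    f=np.polyfit(e[:,1],e[:,0],1);print("x range",b[:,0].min(),b[:,0].max(),"edge y at x=0",f[1],"slope",f[0])
```

```text
trail [241 166  13  29 143]
x range -54.76932920017056 48.16688026883912 edge y at x=0 68.96986427589668 slope 0.0009692441259157097
lead [270 169  14  29 150]
x range -54.6669501043587 48.1114540087194 edge y at x=0 -69.41160729053757 slope 0.022744784022675615
```

All within tolerance, and the robot is clear. Handing in.

Run:
```python
from workcell import *
print(env.hand_in())
```

```text
the job is handed in; nothing more can be done
None
```

The panel is home against the stop lath, and I've handed the job in; no verdict was reported. I pushed the larger grey-framed panel about 21 mm sideways onto the bridge's centre line. Then I pushed it from behind with two spread fingertips until it met the lath. The force rose from about 3 to 9 N while the arm stalled, and I pressed slightly more to seat it before backing off and lifting clear.

**Last checks (top view, bridge frame):**

| What | Measured | Allowed |
|---|---|---|
| Leading edge (lath face at −70 mm) | y ≈ −69.4 mm | within 5 mm |
| Trailing edge (+70 mm when home) | y ≈ +69.0 mm | no separate limit |
| Distance off the centre line | x ≈ −3 mm | 14 mm |
| Squareness, trailing edge | 0.001 rad | 0.05 rad |
| Squareness, leading edge | 0.023 rad | 0.05 rad |

- **Disagreement:** the two edges differ by about 0.02 rad. A pixel is about 3 mm here, so I put this down to image resolution.
- **One check failed:** my first final mask picked up stray pixels and gave a rectangle far too large. I discarded it and measured each visible end separately.
- **Other things on the bench:** the spool and flux cup measured within 0.2 pixel of where they started. The other bystanders in the last top view I judged by eye only, and they looked unmoved. The arm hid the offcut in that view; it was last seen in place before the final push.
- **Time:** about 20 s of the 72 s allowed.

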